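# Pull the radio's snug volume knob with a forked puller

## Task

The orange knob on top of the portable radio has to come off so that the control under it can be cleaned: take the forked knob puller by its yellow T-handle, slide its fork under the knob's skirt, below the carry handle, and pull straight up until the knob pops off and rides on the fork. Tip the knob from low down into the white ceramic dish, then stand the puller back on its foot anywhere on the bench. Never touch the orange knob with the gripper itself or lever it askew, and leave the black knob, the dish, the tools and everything else where they are.

Things in the scene. Friction and masses are not known exactly. Their poses are not given: they have to be found in the camera images.
- radio: portable radio, fixed, 120 deep (x) by 290 wide (y) by 140 mm high; origin: centre of its underside; x points from its front (grey speaker cloth, facing the robot) to its back, z up. Flat top panel at z = 140 mm. Two upright spindles on it at x = 0, y = -45 and +45 mm, 15 mm tall, 8 mm thick, each with a push-on knob. Panel in front of the knobs is clear; a 7 mm antenna lies along x = 50 mm
- carry_handle (a point): middle of the radio's fixed black carry-handle grip, 22 mm thick, which runs along the radio's y above the knobs: 6 mm behind the knobs' line, axis 80 mm and underside 69 mm above the panel, on 12 mm thick uprights at the radio's y = -127 and +127 mm
- knob_orange: the knob to pull, on either spindle (varies): fluted orange grip, 28 mm diameter (z 13 to 27.5 mm), on a bright skirt of 38 mm diameter (z 9 to 13), over a neck of 17 mm (z 0 to 9). Origin: on its axis at the underside, which rests on the panel; z up. 25 g. Spring leaves hold it: a straight pull of about 10 N frees it in the first 4 mm, then it drags lightly; clear of the spindle once raised 17 mm
- knob_black: the other knob, same shape but black, on the other spindle; to be left on. Origin on its axis at its underside
- puller: forked steel knob puller, 180 g, standing on its flat foot, handle towards the robot. Origin: slot centre, underside of the foot; x forward to the slot's open end, z up. Foot 44 mm wide, x -50 to +32; fork 4.5 mm thick; slot 21 mm wide, x -11 to +32 (tine tips). Heel block 13 mm high behind x = -25. A knob rides on the level fork and slides off forwards when tipped 45 degrees or more nose down
- puller_grip (a point): centre of the puller's yellow T-handle, at x = -54.1, y = 0, z = +85.3 mm in the puller's frame, same axes. A flat bar 90 mm long (y), 26 mm high, 14 mm thick, on an 8 mm shank, leaning back (to -x) 25 degrees from vertical: grip across the 14 mm with the fingers pointing down along the lean, closing in the puller's x-z plane
- dish: white round ceramic dish, loose, 116 mm across the rim, 80 mm across the foot, 30 mm high, wall 4 mm, floor 5 mm thick; origin at the centre of its underside
- can: green and white spray can of contact cleaner, standing, 52 mm diameter, 136 mm high; origin at the centre of its underside; leave alone
- pliers: red-handled pliers lying flat, 170 mm long along x (jaws to +x), 12 mm high; leave alone
- wrench: chrome adjustable wrench lying flat, 200 mm long along x, 12 mm high; leave alone
- mug: blue mug, 76 mm diameter, 85 mm high, handle at its +y; origin at the centre of its underside; leave alone
- screwdriver: green-handled screwdriver lying flat, 170 mm long along x, 26 mm thick; leave alone
- tilt_bin (a joint): small blue tilt-out bin, 120 mm wide, swung forward under the front lip of the fixed blue four-bin tray (196 by 340 mm, rim 143 mm high, on a stand at the far left of the bench, beyond the task's things); 0 shut, larger farther forward (rad); leave alone
Things that resemble listed ones, but are neither listed nor needed, are in the scene too. What is shaped like the puller but purple or turquoise is not meant.

How it is judged:
On the way, in this order (a step that is already met when the one before it is completed fails the run):
1. the puller's fork is hooked under the skirt of the orange knob, which still sits home on its spindle (horizontal distance between puller and knob_orange below 0.014 m and z of puller in the frame of knob_orange between -0.001 and 0.0075 m and z of knob_orange in the frame of radio below 0.143 m), for 0.1 s.
2. the orange knob has been pulled clear of its spindle and rides upright on the fork (z of knob_orange in the frame of radio above 0.157 m and horizontal distance between puller and knob_orange below 0.022 m and contact force between puller and knob_orange above 0.03 N and angle between knob_orange's own z axis and vertical below 0.26 rad), for 0.15 s.
At the end, for the whole second after the job is handed in: Orange knob at rest in the dish (within 48 mm of its axis, under 45 mm up, any way round); dish upright, moved under 30 mm; puller standing on its foot on the bench (tilt under 0.1 rad, underside under 5 mm), at rest, touching neither dish nor knob; black knob moved under 6 mm (horizontal distance between knob_orange and dish below 0.048 m and z of knob_orange in the frame of dish between 0 and 0.045 m and linear speed of each of knob_orange, puller below 0.02 m/s and angle between each of dish, puller's own z axis and vertical below 0.1 rad and distance of dish from where it was at the start of the episode below 0.03 m and height (world z) of puller below 0.005 m and contact force between puller and dish below 0.01 N and contact force between puller and knob_orange below 0.01 N and distance of knob_black from where it was at the start of the episode below 0.006 m).
It fails at once if the gripper touches the orange knob (contact force between the fingers and knob_orange above 0.5 N).
It fails at once if the orange knob is levered askew (over 0.22 rad) on its spindle (angle between knob_orange's own z axis and vertical above 0.22 rad and x of knob_orange in the frame of radio between -0.012 and 0.012 m and z of knob_orange in the frame of radio between 0.134 and 0.152 m).
It fails at once if the orange knob falls or is thrown (faster than 1.2 m/s) (linear speed of knob_orange above 1.2 m/s).
It fails at once if the black knob is pulled or knocked (moved over 6 mm) (distance of knob_black from where it was at the start of the episode above 0.006 m).
It fails at once if the can, pliers, wrench, mug or screwdriver is pushed over 25 mm, or the tilt-out bin swung shut or farther out (distance of any of can, pliers, wrench, mug, screwdriver from where it was at the start of the episode above 0.025 m or value of joint tilt_bin below 0.3 rad or value of joint tilt_bin above 0.78 rad).
It also fails if it takes over 70 s, if anything falls off the work surface, if the arm or the gripper's body presses on something with over 40 N, if the wrist force passes 120 N, or if a joint passes its speed limit or range.

## Robot

A 6-joint arm with a two-finger parallel gripper is mounted at the origin on the work surface. World frame = base frame: x ahead of the robot, y to its left, z up, the work surface at z = 0. Lengths are in m, angles in rad, forces in N, time in s.
With the tool pointing down it reaches from about 0.225 to 0.875 m from the base axis. Payload 3.4 kg.
Tool frame: the origin (TCP) lies between the finger pads; the fingertips stand 11 mm ahead of it and the grasp point (between the pads) lies 8 mm behind it; z points along the fingers, y is the line along which they close (so a half turn about z gives the same grasp; the last joint's range is limited). The gripper opens to 85 mm and grips with 20 to 120 N. Pads are 22 mm wide; open, the fingers measure 114 mm over their backs; the gripper's body (76 mm by 85 mm) begins 54 mm behind the grasp point. The pads swing forward as they close: fully open they stand 13 mm farther back than shut.
Start: joints at [1.086, 0.276, 1.505, -0, 1.361, -0.121], TCP at [0.205, 0.537, 0.242] pointing down, gripper open.
Joint ranges: [-2.89, 2.89], [-0.75, 2.08], [0.22, 2.7], [-1.18, 4.32], [0.11, 2.71], [-2.7, 2.7]. Speed limits (rad/s): [2.57, 2.57, 3.14, 3.14, 3.14, 3.14].

## Interface

Orientations are given as a unit quaternion [w, x, y, z].
In Python, from rig import sensors, eyes, manip gives the robot as it stands.
- The arm moves only by the tool drive_tool, never from a script. Its argument "deltas" is a list of rows, each an object with "linear": the shift along the world's x, y, z in mm, a list of three; "twist": the turn about the world's z in degrees; "claw": the opening, from 0 (shut) to 1 (fully open). In form: [{"linear": [tx, ty, tz], "twist": twist, "claw": claw}, ...]. A call has 1 to 12 rows; each row is the pose to reach, as a shift and turn from the pose commanded when the call began; what a row does not reach only later rows make up. A row lasts 1/12 s, in which the tool goes at most 41.7 mm and 7.16 degrees, less where a joint would pass 70% of its speed; a pose out of reach is approached as far as the arm can. A call with a gripper value outside its range is refused whole. The fingers move at their own pace and stop on an object; "squeeze" is the grip in N (left out, the last holds). Time passes only in rows, so rows that repeat a pose let the fingers close. It gives the time, the measured TCP pose, the force, the opening and the grip force at its end, in the units of the state.
- sensors.get_state(): the state, without advancing time (a new reading comes with each control period).
- eyes.get_image(name): name is "side" or "top" or "wrist"; returns the picture (420x560x3 uint8, red, green, blue); there is no depth.
- eyes.camera_model(name): a dict with "intrinsics" (3x3 intrinsics, pixels), "dist" ([k1, k2, p1, p2, k3] as OpenCV has them; the pictures are not rectified), "R" (3x3) and "t" (3): a world point X has camera coordinates R X + t. Camera axes: x right, y down, z forward; pixel columns grow to the right and rows downward; lengths in m; the calibration is good to about 2 mm. A picture is of the moment at which its call begins: read the wrist's pose just before it. camera_model takes no time and is no camera call; for the wrist camera it gives the pose at the moment of the call.
- manip.sign_off(): hands the job in; it is judged then, once.
The state is a dict: "clock": time; "qpos": joint angles; "qd": joint speeds; "effort": joint torques, N m; "position": TCP position; "ee_rot": TCP orientation; "contact_force": force on the tool from outside, world axes, zero at the start; "moment": the same for the moment, N m; "width": finger opening in m; "gripper_force": force on a finger pad.
Only numpy, scipy, OpenCV 4.12 (cv2) and the standard library are available. Lean on these libraries where they do the work, as an engineer would, in place of code of your own. Each camera call takes 0.05 s, during which the arm holds its last target. There are 200 camera calls.

## Working session

There is one attempt and no reset: what is moved stays moved. The work goes in short steps, Python scripts to look and compute and a tool call to move; the robot and the scene stay as the last step left them, time stands still between calls to the robot, and variables do not carry over. Pictures are saved under pics/ and viewed, at most 10 in all, crops included, and the job is handed in when it is done.

Besides the shell and the picture viewer there is one more tool, called after "Emit:" as name(argument=value, ...), one argument or row to a line, values as JSON. drive_tool: Moves the arm, as the interface text tells. Its arguments: {"type":"object","properties":{"deltas":{"type":"array","items":{"type":"object","properties":{"linear":{"type":"array","items":{"type":"number"}},"twist":{"type":"number"},"claw":{"type":"number"}}}},"squeeze":{"type":"number"}},"required":["deltas"]}

```bash
mkdir -p pics; cat > h.py <<'E'
from rig import sensors, eyes, manip
import numpy as np, cv2
def snap(n,f):
    im=eyes.get_image(n); cv2.imwrite(f'pics/{f}.png',im[:,:,::-1]); return im
def ray(n,uv,m=None):
    m=m or eyes.camera_model(n); K=np.array(m['intrinsics']);R=np.array(m['R']);t=np.array(m['t'])
    p=cv2.undistortPoints(np.array(uv,float).reshape(-1,1,2),K,np.array(m['dist'])).reshape(-1,2)
    d=np.c_[p,np.ones(len(p))]@R; return -R.T@t,d
def onz(n,uv,z,m=None):
    c,d=ray(n,uv,m); return c+d*((z-c[2])/d[:,2])[:,None]
def proj(n,X,m=None):
    m=m or eyes.camera_model(n); R=np.array(m['R'])
    return cv2.projectPoints(np.array(X,float).reshape(-1,1,3),cv2.Rodrigues(R)[0],np.array(m['t'],float),np.array(m['intrinsics']),np.array(m['dist']))[0].reshape(-1,2)
E
python3 - <<'E'
from h import *
s=sensors.get_state(); print(s)
ims=[snap(n,n+'0') for n in('top','side','wrist')]
for n in('top','side','wrist'):
    m=eyes.camera_model(n); R=np.array(m['R']); print(n,np.round(-R.T@m['t'],3),np.round(R[2],2),np.round(R[0],2),m['intrinsics'][0][0])
E
```

```text
{'clock': 0.0, 'qpos': array([ 1.08596110e+00,  2.76604631e-01,  1.50611221e+00,  2.41748372e-06,
        1.36070088e+00, -1.20997046e-01]), 'qd': array([ 7.45674363e-05,  1.09050699e-03, -5.66808054e-04,  8.34588576e-04,
        8.16087419e-04,  4.42130912e-04]), 'effort': array([ 3.96612040e-05, -4.16772795e+01, -2.45806700e+01,  1.57667187e-04,
        1.13140073e-02,  8.61335195e-06]), 'position': array([0.20439077, 0.53691486, 0.24144253]), 'ee_rot': array([-2.73342419e-04,  1.80917502e-01,  9.83497852e-01, -8.70637518e-04]), 'contact_force': array([ 1.03306369, -0.08645888,  0.5970133 ]), 'moment': array([ 0.0455832 , -0.00691   ,  0.01660971]), 'gripper_force': 0.0, 'width': 0.08554997491155304}
top [0.32  0.049 1.425] [ 0.11  0.01 -0.99] [-0.03 -1.   -0.02] 443.543464731976
side [0.399 1.374 0.96 ] [ 0.05 -0.85 -0.53] [-1.   -0.07  0.01] 427.4801397917051
wrist [0.131 0.564 0.374] [ 0.28 -0.11 -0.95] [ 0.36  0.93 -0.  ] 327.50441090827985
```

View pics/top0.png

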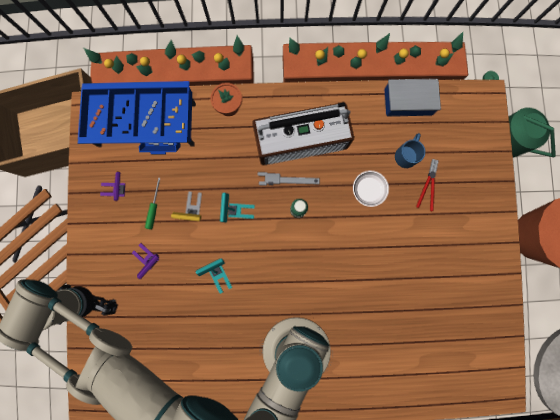

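View pics/side0.png

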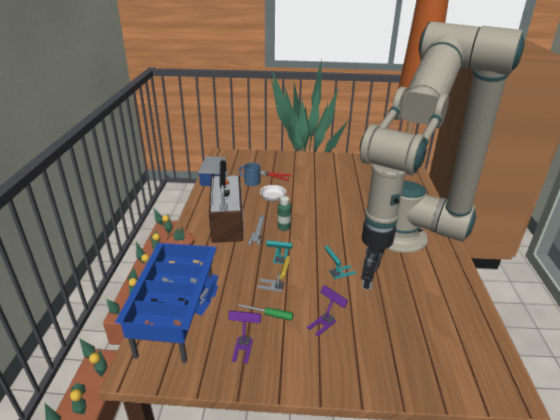

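```bash
python3 - <<'E'
from h import *
im=cv2.imread('pics/top0.png'); hsv=cv2.cvtColor(im,cv2.COLOR_BGR2HSV)
def blobs(lo,hi,box,z,lab):
    m=cv2.inRange(hsv,lo,hi); k=np.zeros_like(m); x0,y0,x1,y1=box;k[y0:y1,x0:x1]=m[y0:y1,x0:x1]
    n,l,st,c=cv2.connectedComponentsWithStats(k)
    for i in range(1,n):
        if st[i,4]>8:
            ys,xs=np.where(l==i); r=cv2.minAreaRect(np.c_[xs,ys].astype(np.float32))
            print(lab,st[i],c[i].round(1),onz('top',[c[i]],z)[0].round(3),[onz('top',[p],z)[0][:2].round(3).tolist() for p in cv2.boxPoints(r)])
blobs((20,120,90),(35,255,255),(165,185,215,230),.085,'yel')
blobs((3,150,120),(18,255,255),(300,110,340,135),.1675,'orange')
blobs((0,0,150),(180,60,255),(345,160,400,215),.03,'dish')
blobs((0,0,110),(180,60,255),(180,185,210,215),.004,'fork')
blobs((0,0,0),(180,255,60),(280,120,297,140),.1675,'blk')
cv2.imwrite('pics/c1.png',cv2.resize(im[80:240,140:400],None,fx=3,fy=3,interpolation=cv2.INTER_CUBIC))
E
```

```text
yel [171 213  29   8 166] [185.9 216.3] [0.429 0.329 0.085] [[0.424, 0.376], [0.443, 0.374], [0.434, 0.287], [0.415, 0.289]]
orange [314 120  10   8  58] [318.5 123.6] [ 0.683 -0.077  0.167] [[0.694, -0.065], [0.693, -0.091], [0.672, -0.09], [0.673, -0.064]]
dish [353 171  36  36 893] [371.8 188.6] [ 0.506 -0.253  0.03 ] [[0.564, -0.195], [0.562, -0.308], [0.449, -0.302], [0.452, -0.19]]
fork [186 192  16  23 172] [193.4 202.7] [0.479 0.321 0.004] [[0.448, 0.347], [0.516, 0.338], [0.51, 0.295], [0.441, 0.304]]
blk [280 120  17  15 163] [287.6 125.2] [0.68  0.013 0.167] [[0.697, 0.034], [0.696, -0.012], [0.654, -0.011], [0.655, 0.036]]
```

View pics/c1.png

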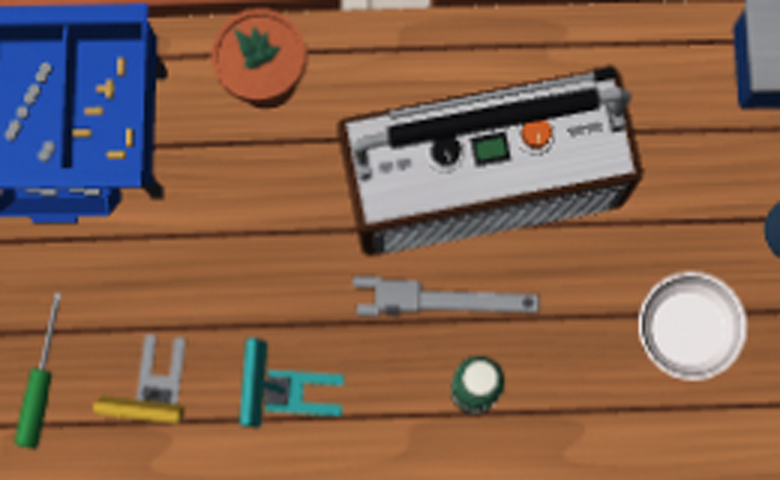

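Emit:
drive_tool(
  deltas=[
    {"linear": [40, -30, 0], "twist": 3, "claw": 1},
    {"linear": [75, -60, 0], "twist": 6, "claw": 1},
    {"linear": [110, -90, 0], "twist": 9, "claw": 1},
    {"linear": [145, -120, 0], "twist": 12, "claw": 1},
    {"linear": [175, -150, 0], "twist": 15, "claw": 1},
    {"linear": [205, -180, 0], "twist": 15, "claw": 1},
    {"linear": [225, -200, 0], "twist": 15, "claw": 1},
    {"linear": [235, -210, -20], "twist": 15, "claw": 1},
    {"linear": [236, -211, -30], "twist": 15, "claw": 1},
    {"linear": [236, -211, -30], "twist": 15, "claw": 1},
    {"linear": [236, -211, -30], "twist": 15, "claw": 1},
  ],
  squeeze=60,
)

```text
clock: 1.07
position: [0.4397, 0.3264, 0.2115]
ee_rot: [-0.001, 0.051, 0.999, -0.0]
contact_force: [0.1, 0.7, 0.5]
width: 0.0857
gripper_force: 0.0
```

```bash
python3 - <<'E'
from h import *
s=sensors.get_state(); print(s['clock'],s['position'],s['ee_rot'])
im=snap('wrist','w1')
E
```

```text
1.0667 [0.43965192 0.32639118 0.21149343] [-1.37520861e-03  5.12414993e-02  9.98685304e-01 -2.85264071e-04]
```

View pics/w1.png

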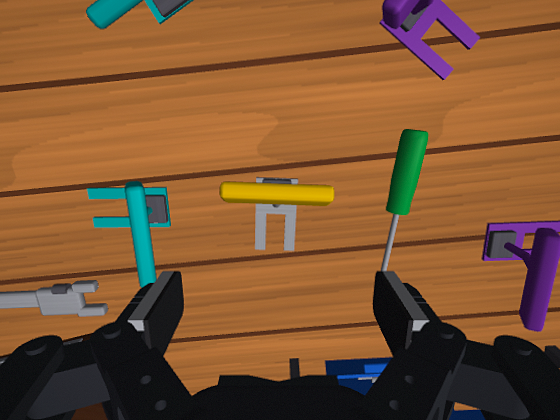

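```bash
python3 - <<'E'
from h import *
im=cv2.imread('pics/w1.png'); hsv=cv2.cvtColor(im,cv2.COLOR_BGR2HSV)
m=eyes.camera_model('wrist')
y=cv2.inRange(hsv,(20,120,80),(35,255,255)); 
ys,xs=np.where(y); r=cv2.minAreaRect(np.c_[xs,ys].astype(np.float32)); print(r)
print('bar',onz('wrist',cv2.boxPoints(r),.088,m).round(4).tolist(), onz('wrist',[r[0]],.088,m).round(4))
g=cv2.inRange(hsv,(0,0,120),(180,50,255)); k=np.zeros_like(g); k[205:255,245:305]=g[205:255,245:305]
for v in (215,225,235,243,246,248,250,252):
    c=np.where(k[v])[0]; 
    print(v,c.min() if len(c) else'', c.max() if len(c) else '',len(c), np.where(np.diff(c)>2)[0] if len(c) else '', [c[i:i+2].tolist() for i in np.where(np.diff(c)>2)[0]])
ys,xs=np.where(k); r=cv2.minAreaRect(np.c_[xs,ys].astype(np.float32)); print(r)
P=onz('wrist',cv2.boxPoints(r),.0045,m); print('fork',P.round(4).tolist())
cv2.imwrite('pics/c2.png',cv2.resize(im[160:270,200:350],None,fx=4,fy=4,interpolation=cv2.INTER_CUBIC))
E
```

```text
((331.96392822265625, 192.45166015625), (79.81792449951172, 216.7537841796875), 74.09688568115234)
bar [[0.4154, 0.2801, 0.088], [0.3863, 0.4437, 0.088], [0.4487, 0.4633, 0.088], [0.4843, 0.2882, 0.088]] [[0.432  0.3713 0.088 ]]
215 256 295 21 [9] [[265, 285]]
225 256 294 20 [9] [[265, 285]]
235 255 294 21 [10] [[265, 285]]
243 255 293 20 [9] [[264, 284]]
246 255 293 20 [9] [[264, 284]]
248 255 293 20 [9] [[264, 284]]
250 289 293 5 [] []
252   0  []
((275.0, 227.5), (45.0, 40.0), 90.0)
fork [[0.4602, 0.2997, 0.0045], [0.4646, 0.3428, 0.0045], [0.5175, 0.3382, 0.0045], [0.5129, 0.2932, 0.0045]]
```

View pics/c2.png

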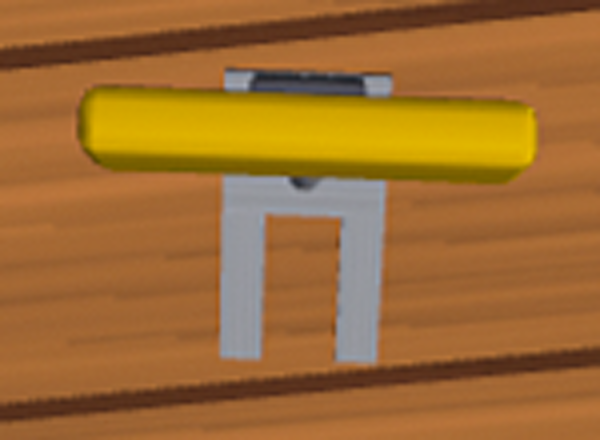

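```bash
python3 - <<'E'
from h import *
m=eyes.camera_model('wrist')
T=onz('wrist',[[255,249.5],[294.2,250.5],[266.2,213.3],[285.5,214.3]],.0045,m)
tip=T[:2].mean(0); end=T[2:].mean(0); print(T.round(4).tolist()); 
d=T[0]-T[1]; print('widths',np.linalg.norm(d),np.linalg.norm(T[2]-T[3]),np.linalg.norm(tip-end))
l=T[1]-T[0]; print('yaw tips',np.degrees(np.arctan2(-l[0],l[1])), 'axis',np.degrees(np.arctan2(*(tip-end)[1::-1])))
B=onz('wrist',[[219.5,191],[334.2,195]],.088,m); l=B[1]-B[0]; print('bar',B.round(4),np.linalg.norm(l),np.degrees(np.arctan2(-l[0],l[1])))
E
```

```text
[[0.5123, 0.2933, 0.0045], [0.5181, 0.3373, 0.0045], [0.4709, 0.3107, 0.0045], [0.4741, 0.3316, 0.0045]]
widths 0.04435178440918044 0.021101545389982518 0.04310173081408415
yaw tips -7.431895340147232 axis -7.802341031921229
bar [[0.4216 0.2813 0.088 ]
 [0.4343 0.373  0.088 ]] 0.09257711110843009 -7.892451127440387
```

Emit:
drive_tool(
  deltas=[
    {"linear": [14, -3, -20], "twist": -2, "claw": 1},
    {"linear": [14, -3, -50], "twist": -2, "claw": 1},
    {"linear": [14, -3, -80], "twist": -2, "claw": 1},
    {"linear": [14, -3, -105], "twist": -2, "claw": 1},
    {"linear": [14, -3, -125], "twist": -2, "claw": 1},
    {"linear": [14, -3, -145], "twist": -2, "claw": 1},
    {"linear": [14, -3, -158], "twist": -2, "claw": 1},
    {"linear": [14, -3, -167], "twist": -2, "claw": 1},
    {"linear": [14, -3, -167], "twist": -2, "claw": 1},
    {"linear": [14, -3, -167], "twist": -2, "claw": 1},
  ],
  squeeze=25,
)

```text
clock: 1.95
position: [0.4545, 0.3244, 0.0458]
ee_rot: [0.0, 0.068, 0.998, 0.0]
contact_force: [0.3, 0.9, 0.3]
width: 0.0851
gripper_force: 0.0
```

```bash
python3 - <<'E'
from h import *
im=snap('wrist','w2')
E
```

```text
(no output)
```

View pics/w2.png

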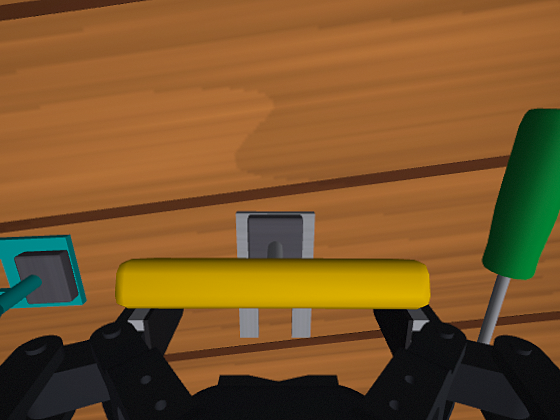

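Emit:
drive_tool(
  deltas=[
    {"linear": [0, 0, -1], "claw": 0.5},
    {"linear": [0, 0, -1], "claw": 0.4},
    {"linear": [0, 0, -1], "claw": 0.3},
    {"linear": [0, 0, -1], "claw": 0.2},
    {"linear": [0, 0, -1], "claw": 0.15},
    {"linear": [0, 0, -1], "claw": 0.1},
    {"linear": [0, 0, -1], "claw": 0.05},
    {"linear": [0, 0, -1], "claw": 0},
    {"linear": [0, 0, -1], "claw": 0},
    {"linear": [0, 0, -1], "claw": 0},
    {"linear": [0, 0, -1], "claw": 0},
  ],
  squeeze=25,
)

```text
$.deltas[0]: bad value
```

```bash
python3 - <<'E'
from h import *
s=sensors.get_state(); print(s['position'],s['contact_force'],s['moment'])
im=snap('wrist','w3')
E
```

```text
[0.45501564 0.3244456  0.04633234] [ 0.65442926 -0.03115462  0.47594275] [-0.01087134 -0.02731213 -0.00064445]
```

View pics/w3.png

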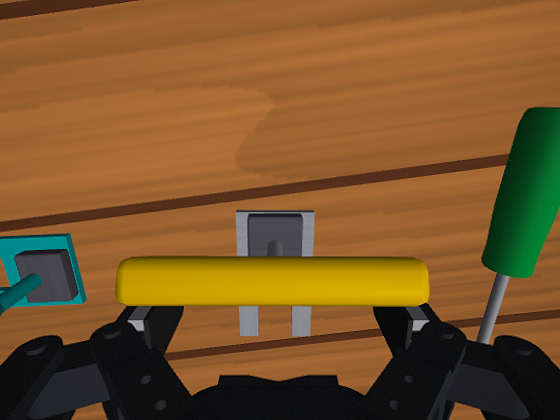

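Emit:
drive_tool(
  deltas=[
    {"linear": [-1, 0, -2], "twist": 0, "claw": 0.5},
    {"linear": [-1, 0, -2], "twist": 0, "claw": 0.4},
    {"linear": [-1, 0, -2], "twist": 0, "claw": 0.3},
    {"linear": [-1, 0, -2], "twist": 0, "claw": 0.2},
    {"linear": [-1, 0, -2], "twist": 0, "claw": 0.15},
    {"linear": [-1, 0, -2], "twist": 0, "claw": 0.1},
    {"linear": [-1, 0, -2], "twist": 0, "claw": 0.05},
    {"linear": [-1, 0, -2], "twist": 0, "claw": 0},
    {"linear": [-1, 0, -2], "twist": 0, "claw": 0},
    {"linear": [-1, 0, -2], "twist": 0, "claw": 0},
    {"linear": [-1, 0, -2], "twist": 0, "claw": 0},
  ],
  squeeze=25,
)

```text
clock: 2.97
position: [0.4538, 0.3233, 0.0435]
ee_rot: [0.0, 0.068, 0.998, -0.0]
contact_force: [1.0, -1.3, 2.3]
width: 0.0066
gripper_force: 25.6
```

```bash
python3 - <<'E'
from h import *
s=sensors.get_state(); print(s['position'],s['contact_force'],s['moment'],s['width'])
im=snap('wrist','w4')
hsv=cv2.cvtColor(im,cv2.COLOR_RGB2HSV); m=cv2.inRange(hsv,(20,120,80),(35,255,255)); m[:,450:]=0; 
ys,xs=np.where(m); print(xs.min(),xs.max(),ys.min(),ys.max())
E
```

```text
[0.45383548 0.32329643 0.0434564 ] [ 1.0098336  -1.27436496  2.33233111] [-0.24451705 -0.0626387   0.00644737] 0.0065704455462968145
116 439 261 313
```

Emit:
drive_tool(
  deltas=[
    {"linear": [0, 0, 0], "twist": 0, "claw": 0},
    {"linear": [0, 0, 0], "twist": 0, "claw": 0},
    {"linear": [0, 0, 10], "twist": 0, "claw": 0},
    {"linear": [0, 0, 30], "twist": 0, "claw": 0},
    {"linear": [0, 0, 60], "twist": 0, "claw": 0},
    {"linear": [0, 0, 60], "twist": 0, "claw": 0},
    {"linear": [0, 0, 60], "twist": 0, "claw": 0},
  ],
  squeeze=110,
)

```text
clock: 3.6
position: [0.4543, 0.3242, 0.1049]
ee_rot: [0.001, 0.068, 0.998, 0.001]
contact_force: [-0.1, -0.5, -1.7]
width: 0.0039
gripper_force: 107.8
```

```bash
python3 - <<'E'
from h import *
s=sensors.get_state(); print(s['position'],s['contact_force'],s['moment'],s['width'])
a=cv2.imread('pics/w4.png')
im=snap('wrist','w5'); b=cv2.imread('pics/w5.png')
cv2.imwrite('pics/c3.png',np.hstack([a[150:420,80:480],b[150:420,80:480]]))
E
```

```text
[0.45426289 0.32420586 0.10490982] [-0.09042738 -0.54959246 -1.70953934] [-0.03523139  0.04684697 -0.03988096] 0.003936561026370543
```

View pics/c3.png

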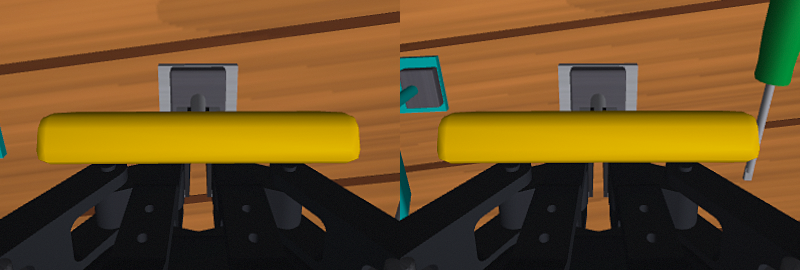

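Emit:
drive_tool(
  deltas=[
    {"linear": [0, 0, 30], "twist": 2, "claw": 0},
    {"linear": [5, -10, 65], "twist": 4, "claw": 0},
    {"linear": [15, -30, 100], "twist": 6, "claw": 0},
    {"linear": [30, -50, 130], "twist": 8, "claw": 0},
    {"linear": [45, -75, 150], "twist": 10, "claw": 0},
    {"linear": [60, -100, 170], "twist": 12, "claw": 0},
    {"linear": [75, -130, 185], "twist": 14, "claw": 0},
    {"linear": [95, -160, 195], "twist": 16, "claw": 0},
    {"linear": [115, -190, 195], "twist": 18, "claw": 0},
    {"linear": [135, -220, 195], "twist": 19, "claw": 0},
    {"linear": [155, -250, 195], "twist": 19, "claw": 0},
    {"linear": [170, -275, 195], "twist": 19, "claw": 0},
  ],
)

```text
clock: 4.65
position: [0.6242, 0.0462, 0.2959]
ee_rot: [-0.002, -0.097, 0.995, 0.0]
contact_force: [0.0, 0.2, -1.7]
width: 0.0043
gripper_force: 107.8
```

Emit:
drive_tool(
  deltas=[
    {"linear": [15, -20, 0], "twist": 0, "claw": 0},
    {"linear": [22, -36, 0], "twist": 0, "claw": 0},
    {"linear": [24, -39, 0], "twist": 0, "claw": 0},
    {"linear": [24, -39, 0], "twist": 0, "claw": 0},
    {"linear": [24, -39, 0], "twist": 0, "claw": 0},
    {"linear": [24, -39, 0], "twist": 0, "claw": 0},
  ],
)

```text
clock: 5.15
position: [0.6467, 0.0109, 0.2982]
ee_rot: [-0.0, -0.098, 0.995, 0.001]
contact_force: [-0.4, -0.7, -1.3]
width: 0.004
gripper_force: 107.9
```

```bash
python3 - <<'E'
from h import *
s=sensors.get_state(); print(s['position'],s['ee_rot'],s['width'])
np.save('m6.npy',eyes.camera_model('wrist'),allow_pickle=True)
im=snap('wrist','w6')
E
```

```text
[0.64666223 0.0109275  0.29824068] [-4.88637620e-04 -9.79123208e-02  9.95194743e-01  6.02217076e-04] 0.00399883476141107
```

Emit:
drive_tool(
  deltas=[
    {"linear": [0, -20, 0], "twist": 0, "claw": 0},
    {"linear": [0, -50, 0], "twist": 0, "claw": 0},
    {"linear": [0, -85, 0], "twist": 0, "claw": 0},
    {"linear": [0, -115, 0], "twist": 0, "claw": 0},
    {"linear": [0, -135, 0], "twist": 0, "claw": 0},
    {"linear": [0, -140, 0], "twist": 0, "claw": 0},
    {"linear": [0, -140, 0], "twist": 0, "claw": 0},
    {"linear": [0, -140, 0], "twist": 0, "claw": 0},
    {"linear": [0, -140, 0], "twist": 0, "claw": 0},
  ],
)

```text
clock: 5.95
position: [0.6475, -0.1286, 0.2986]
ee_rot: [0.0, -0.098, 0.995, 0.001]
contact_force: [-0.7, 0.3, -1.7]
width: 0.0039
gripper_force: 108.0
```

```bash
python3 - <<'E'
from h import *
s=sensors.get_state(); print(s['position'],s['ee_rot'],s['width'])
np.save('m7.npy',eyes.camera_model('wrist'),allow_pickle=True)
im=snap('wrist','w7')
for f in '67':
    im=cv2.imread(f'pics/w{f}.png'); hsv=cv2.cvtColor(im,cv2.COLOR_BGR2HSV)
    m=np.load(f'm{f}.npy',allow_pickle=True).item()
    k=cv2.inRange(hsv,(3,170,120),(16,255,255)); k=cv2.morphologyEx(k,cv2.MORPH_OPEN,np.ones((3,3)))
    n,l,st,c=cv2.connectedComponentsWithStats(k)
    for i in range(1,n):
        if st[i,4]>150: print(f,st[i],c[i].round(1),onz('wrist',[c[i]],.16,m).round(4))
a,b=[cv2.imread(f'pics/w{f}.png') for f in '67']
cv2.imwrite('pics/c4.png',np.hstack([a[80:420,60:460],b[80:420,60:460]]))
E
```

```text
[ 0.64753035 -0.12857903  0.29860143] [ 1.38935583e-04 -9.81073261e-02  9.95175650e-01  5.99820552e-04] 0.003940735232873406
6 [  115     0   445   121 25709] [359.6  46.4] [[0.5168 0.0469 0.16  ]]
6 [470   0  53  11 349] [501.8   3.5] [[0.472  0.1381 0.16  ]]
6 [    0     5   560   200 36458] [284.4 112.6] [[0.5733 0.0016 0.16  ]]
6 [249  62  87  23 424] [295.1  73.9] [[0.5442 0.0039 0.16  ]]
6 [   0   99  161   86 6277] [ 47.1 138.3] [[ 0.6302 -0.1801  0.16  ]]
6 [  374   176   186    95 10504] [455.2 222.2] [[0.6343 0.1656 0.16  ]]
6 [   0  179   67   67 2533] [ 35.3 207.5] [[ 0.6912 -0.1906  0.16  ]]
6 [149 210  36  30 801] [166.1 224.4] [[ 0.6852 -0.0811  0.16  ]]
6 [ 382  250  138  106 5839] [460.  301.3] [[0.7083 0.1976 0.16  ]]
6 [   0  260  117   35 1685] [ 61.3 277.8] [[ 0.7553 -0.1692  0.16  ]]
7 [  31    0  108   29 1809] [96.5  9.5] [[ 0.5324 -0.2837  0.16  ]]
7 [  241     0   319   120 22411] [409.4  50.9] [[ 0.5137 -0.0555  0.16  ]]
7 [476   0  84  19 892] [529.4   6.1] [[0.471  0.0181 0.16  ]]
7 [   14    11   546   194 30899] [286.1 108.7] [[ 0.5712 -0.1373  0.16  ]]
7 [370  87  76  20 387] [409.6  97.1] [[ 0.5445 -0.045   0.16  ]]
7 [    0   114   276    99 13238] [128.7 163.2] [[ 0.6387 -0.2557  0.16  ]]
7 [   0  178  218   87 6790] [139.3 224.3] [[ 0.6909 -0.2436  0.16  ]]
7 [ 518  204   42   74 2309] [541.8 237.6] [[0.6344 0.1045 0.16  ]]
7 [317 238  23  23 431] [327.6 250.3] [[ 0.6831 -0.0759  0.16  ]]
7 [ 470  308   90   73 3446] [514.6 340.7] [[0.7406 0.125  0.16  ]]
7 [420 311  31  10 198] [437.6 314.7] [[0.7277 0.0429 0.16  ]]
7 [ 385  314   79   39 1356] [431.7 331.7] [[0.7472 0.0438 0.16  ]]
```

View pics/c4.png

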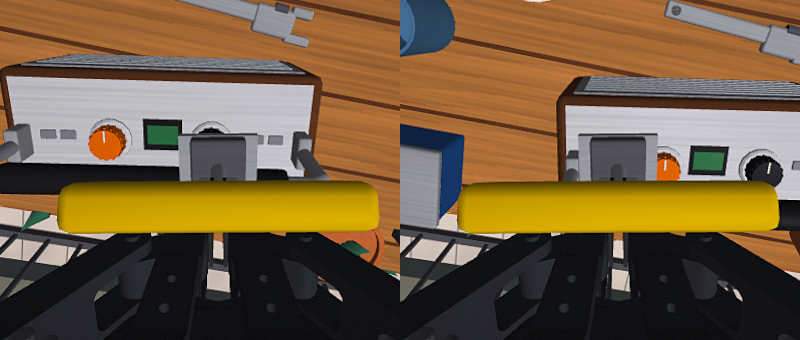

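```bash
python3 - <<'E'
from h import *
R={}
for f in '67':
    im=cv2.imread(f'pics/w{f}.png'); hsv=cv2.cvtColor(im,cv2.COLOR_BGR2HSV).astype(int)
    m=np.load(f'm{f}.npy',allow_pickle=True).item()
    # panel front edge: brown->grey going down
    P=[]
    for u in (range(85,371,15) if f=='6' else range(235,440,15)):
        col=hsv[100:230,u]; w=(col[:,1]<50)&(col[:,2]>120)
        b=(col[:,1]>110)&(col[:,2]<130)
        i=[j for j in range(4,120) if w[j:j+5].all() and b[j-4:j-1].any()]
        if i: P.append((u,100+i[-1]))
    X=onz('wrist',P,.14,m); 
    l=cv2.fitLine(X[:,:2].astype(np.float32),cv2.DIST_HUBER,0,.001,.001).ravel()
    nrm=np.array([l[1],-l[0]]); nrm*=np.sign(nrm[0]); yaw=np.degrees(np.arctan2(nrm[1],nrm[0])); 
    print(f,len(P),'yaw',yaw,'edge dist',nrm@l[2:],'res',np.abs((X[:,:2]-l[2:])@nrm).max())
    k=cv2.inRange(hsv.astype(np.uint8),(3,150,90),(18,255,255)); box=(140,200,195,250) if f=='6' else (312,225,350,265)
    sub=k[box[1]:box[3],box[0]:box[2]]; ys,xs=np.where(sub); xs+=box[0]; ys+=box[1]
    print('bbox',xs.min(),xs.max(),ys.min(),ys.max(), 'fill',len(xs))
    for X in ([0.685,-0.080],[0.685,-0.077]):
        a=np.linspace(0,6.28,60); c=np.vstack([np.c_[X[0]+.014*np.cos(a),X[1]+.014*np.sin(a),np.full(60,z)] for z in(.153,.1675)])
        p=proj('wrist',c,m); print('  pred bbox for',X,p.min(0).round(1),p.max(0).round(1))
E
```

```text
6 20 yaw 9.370225 edge dist 0.6113289 res 0.047628065872966446
bbox 148 185 205 240 fill 929
  pred bbox for [0.685, -0.08] [147.9 206.7] [185.7 242.6]
  pred bbox for [0.685, -0.077] [151.5 207.4] [189.  243.2]
7 14 yaw 9.431409 edge dist 0.6115279 res 0.0004539447473291673
bbox 317 340 233 260 fill 481
  pred bbox for [0.685, -0.08] [306.5 234. ] [339.8 269.3]
  pred bbox for [0.685, -0.077] [309.7 234.6] [343.1 269.9]
```

```bash
python3 - <<'E'
from h import *
mm=eyes.camera_model('wrist'); s=sensors.get_state(); p=s['position']; q=s['ee_rot']; print(p)
phi=np.arctan2(q[2],q[1]); yaw=2*phi-np.pi; print('tool yaw',np.degrees(yaw))
f=np.array([np.cos(yaw),np.sin(yaw)]); g=np.array([-f[1],f[0]])
for n in ('w4','w5'):
    im=cv2.imread(f'pics/{n}.png'); hsv=cv2.cvtColor(im,cv2.COLOR_BGR2HSV).astype(int)
    for v in (218,225,235,245,255):
        c=np.where(hsv[v,225:330,1]<60)[0]+225; 
        if len(c)<2: continue
        X=onz('wrist',[[c[0]-.5,v],[c[-1]+.5,v]],p[2]-.0390,mm)[:,:2]-p[:2]
        print(n,v,c[0],c[-1],'fwd',(X@f*1e3).round(1),'lat',(X@g*1e3).round(1),'mid',((X@g).mean()*1e3).round(2))
    c=np.where(hsv[195:240,242,1]<60)[0]; c2=np.where(hsv[195:240,312,1]<60)[0]
    X=onz('wrist',[[242,195+c[0]-.5],[312,195+c2[0]-.5]],p[2]-.039,mm)[:,:2]-p[:2]; print('rear fwd',(X@f*1e3).round(1))
E
```

```text
[ 0.64760618 -0.12864393  0.29861418]
tool yaw 11.273687055363213
w4 218 238 317 fwd [-19.8 -19.8] lat [-22.5  21.6] mid -0.45
w4 225 238 317 fwd [-15.7 -15.7] lat [-22.7  21.8] mid -0.45
w4 235 239 316 fwd [-9.7 -9.7] lat [-22.3  21.4] mid -0.46
w4 245 239 316 fwd [-3.7 -3.6] lat [-22.5  21.6] mid -0.46
w4 255 239 315 fwd [2.5 2.6] lat [-22.8  21.3] mid -0.75
rear fwd [-22.4 -21.8]
w5 218 238 317 fwd [-19.8 -19.8] lat [-22.5  21.6] mid -0.45
w5 225 238 317 fwd [-15.7 -15.7] lat [-22.7  21.8] mid -0.45
w5 235 239 316 fwd [-9.7 -9.7] lat [-22.3  21.4] mid -0.46
w5 245 239 316 fwd [-3.7 -3.6] lat [-22.5  21.6] mid -0.46
w5 255 240 316 fwd [2.5 2.6] lat [-22.2  21.8] mid -0.18
rear fwd [-21.8 -22.4]
```

Emit:
drive_tool(
  deltas=[
    {"linear": [-25, 10, 0], "twist": -2, "claw": 0},
    {"linear": [-50, 25, 0], "twist": -2, "claw": 0},
    {"linear": [-60, 33, -10], "twist": -2, "claw": 0},
    {"linear": [-60, 33, -40], "twist": -2, "claw": 0},
    {"linear": [-60, 33, -70], "twist": -2, "claw": 0},
    {"linear": [-60, 33, -92], "twist": -2, "claw": 0},
    {"linear": [-60, 33, -103], "twist": -2, "claw": 0},
    {"linear": [-60, 33, -106], "twist": -2, "claw": 0},
    {"linear": [-60, 33, -106], "twist": -2, "claw": 0},
    {"linear": [-60, 33, -106], "twist": -2, "claw": 0},
    {"linear": [-60, 33, -106], "twist": -2, "claw": 0},
  ],
)

```text
clock: 6.92
position: [0.5889, -0.0978, 0.1941]
ee_rot: [0.002, -0.08, 0.997, -0.001]
contact_force: [0.5, 0.6, -0.9]
width: 0.004
gripper_force: 108.1
```

```bash
python3 - <<'E'
from h import *
s=sensors.get_state(); p=s['position'];q=s['ee_rot']; yaw=np.degrees(2*np.arctan2(q[2],q[1])-np.pi); print(p,yaw,s['contact_force'])
im=snap('wrist','w8'); m=eyes.camera_model('wrist')
hsv=cv2.cvtColor(im,cv2.COLOR_RGB2HSV)
k=cv2.inRange(hsv,(3,170,140),(14,255,255))
P=proj('wrist',[[.684,-.0797,.16],[.684,-.0797,.1675]],m); print(P)
u,v=P[0].astype(int); k[:max(0,v-40)]=0; k[v+40:]=0; k[:,:u-50]=0;k[:,u+50:]=0
ys,xs=np.where(k); print(len(xs), xs.min() if len(xs) else'',xs.max() if len(xs) else'',ys.min() if len(xs) else '',ys.max() if len(xs) else '')
E
```

```text
[ 0.58886695 -0.09777502  0.19409225] 9.171560719289744 [ 0.46086189  0.6266574  -0.91925796]
[[282.74123544 392.58551092]
 [282.90390159 402.81018764]]
0
```

Emit:
drive_tool(
  deltas=[
    {"linear": [-1.5, 2.5, -2], "twist": 0.2, "claw": 0},
    {"linear": [-1.5, 2.5, -4], "twist": 0.2, "claw": 0},
    {"linear": [-1.5, 2.5, -6], "twist": 0.2, "claw": 0},
    {"linear": [-1.5, 2.5, -6], "twist": 0.2, "claw": 0},
    {"linear": [-1.5, 2.5, -6], "twist": 0.2, "claw": 0},
    {"linear": [-1.5, 2.5, -6], "twist": 0.2, "claw": 0},
  ],
)

```text
clock: 7.47
position: [0.5862, -0.0952, 0.1863]
ee_rot: [0.0, -0.082, 0.997, 0.0]
contact_force: [-0.2, -0.1, -2.0]
width: 0.0043
gripper_force: 108.1
```

```bash
python3 - <<'E'
from h import *
for i in range(4):
    s=sensors.get_state(); p=s['position'];q=s['ee_rot']; yaw=np.degrees(2*np.arctan2(q[2],q[1])-np.pi); print(p,yaw,s['contact_force'],s['moment'])
    eyes.get_image('top')
E
```

```text
[ 0.58615566 -0.0951725   0.18629994] 9.35292712163095 [-0.24324112 -0.07601107 -1.98769448] [-0.00834048  0.04133715  0.01018444]
[ 0.58617941 -0.09519627  0.1863169 ] 9.35050285724025 [-0.55638014  0.18466755 -1.380107  ] [-0.00142894 -0.00633455 -0.03504974]
[ 0.5861878  -0.09517393  0.18635712] 9.353553701927611 [ 0.13110534  0.22449671 -2.16512818] [ 0.00706256  0.02474765 -0.04280685]
[ 0.58618801 -0.09516367  0.18635527] 9.352176028833822 [-0.86914955  0.02404425 -2.68583968] [0.01975959 0.01797451 0.0382871 ]
```

Emit:
drive_tool(
  deltas=[
    {"linear": [0.5, 0, -1], "twist": 0, "claw": 0},
    {"linear": [0.5, 0, -2], "twist": 0, "claw": 0},
    {"linear": [0.5, 0, -3], "twist": 0, "claw": 0},
    {"linear": [0.5, 0, -3.5], "twist": 0, "claw": 0},
    {"linear": [0.5, 0, -3.5], "twist": 0, "claw": 0},
    {"linear": [0.5, 0, -3.5], "twist": 0, "claw": 0},
  ],
)

```text
clock: 8.17
position: [0.5865, -0.0951, 0.1831]
ee_rot: [0.0, -0.082, 0.997, -0.0]
contact_force: [-2.3, -0.4, 1.9]
width: 0.0044
gripper_force: 108.3
```

```bash
python3 - <<'E'
from h import *
for i in range(3):
    s=sensors.get_state(); p=s['position']; print(p,s['contact_force'],s['moment'])
    eyes.get_image('top')
E
```

```text
[ 0.58651163 -0.09513768  0.18311902] [-2.28105016 -0.39010266  1.94555579] [-0.00709331  0.13559074  0.05644173]
[ 0.58652215 -0.09516555  0.18309851] [-1.57982243  0.09452718  2.03275656] [-0.00055268  0.2170311   0.02122973]
[ 0.58649924 -0.09516963  0.1830664 ] [-1.52862906e+00 -9.60291714e-04  8.81902985e-01] [ 0.0366886   0.30023501 -0.02885213]
```

Emit:
drive_tool(
  deltas=[
    {"linear": [0, 0, 2], "twist": 0, "claw": 0},
    {"linear": [0, 0, 2], "twist": 0, "claw": 0},
    {"linear": [6, 1, 2], "twist": 0, "claw": 0},
    {"linear": [12, 2, 2], "twist": 0, "claw": 0},
    {"linear": [18, 3, 2], "twist": 0, "claw": 0},
    {"linear": [24, 4, 2], "twist": 0, "claw": 0},
    {"linear": [30, 5, 2], "twist": 0, "claw": 0},
    {"linear": [34, 5.7, 2], "twist": 0, "claw": 0},
    {"linear": [38, 6.3, 2], "twist": 0, "claw": 0},
    {"linear": [38, 6.3, 2], "twist": 0, "claw": 0},
    {"linear": [38, 6.3, 2], "twist": 0, "claw": 0},
  ],
)

```text
clock: 9.23
position: [0.6247, -0.0888, 0.1847]
ee_rot: [-0.0, -0.082, 0.997, 0.0]
contact_force: [0.4, -0.9, -1.2]
width: 0.0041
gripper_force: 108.6
```

```bash
python3 - <<'E'
from h import *
for i in range(3):
    s=sensors.get_state(); p=s['position']; print(p,s['contact_force'],s['moment'])
    im=snap('side','s%d'%i)
E
```

```text
[ 0.62468086 -0.08876364  0.18466514] [ 0.3944881  -0.91681458 -1.22574483] [ 0.04939871 -0.05492177  0.03518191]
[ 0.62443514 -0.08876405  0.18472187] [ 1.36166601  0.28130567 -1.50994242] [-0.00580147 -0.01565989 -0.01972047]
[ 0.62431826 -0.08879027  0.18474483] [-0.3032613   0.05827283 -1.44007013] [ 0.01778395 -0.05843434  0.08153695]
```

Emit:
drive_tool(
  deltas=[
    {"linear": [5, 0.8, 0], "twist": 0, "claw": 0},
    {"linear": [10, 1.6, 0], "twist": 0, "claw": 0},
    {"linear": [15, 2.5, 0], "twist": 0, "claw": 0},
    {"linear": [20, 3.3, 0], "twist": 0, "claw": 0},
    {"linear": [24, 3.9, 0], "twist": 0, "claw": 0},
    {"linear": [26, 4.3, 0], "twist": 0, "claw": 0},
    {"linear": [26, 4.3, 0], "twist": 0, "claw": 0},
    {"linear": [26, 4.3, 0], "twist": 0, "claw": 0},
    {"linear": [26, 4.3, 0], "twist": 0, "claw": 0},
  ],
)

```text
clock: 10.13
position: [0.6504, -0.0845, 0.1847]
ee_rot: [-0.0, -0.082, 0.997, 0.0]
contact_force: [-0.5, -0.2, -0.9]
width: 0.0041
gripper_force: 108.5
```

```bash
python3 - <<'E'
from h import *
for i in range(3):
    s=sensors.get_state(); p=s['position']; print(p,s['contact_force'],s['moment'])
    im=snap('top','t%d'%i)
E
```

```text
[ 0.65038693 -0.08448815  0.18470163] [-0.4559217  -0.15733311 -0.91931154] [ 0.00150813 -0.01611297 -0.01043651]
[ 0.650343   -0.08451501  0.184776  ] [-0.83661241 -0.29726047 -1.13191698] [-0.02548005  0.04201011 -0.00249303]
[ 0.65037503 -0.08449464  0.18485617] [-0.5911458   0.05107407 -1.50346047] [ 0.01193312 -0.03206553 -0.01951419]
```

Emit:
drive_tool(
  deltas=[
    {"linear": [0, 0, 1], "twist": 0, "claw": 0},
    {"linear": [0, 0, 2], "twist": 0, "claw": 0},
    {"linear": [0, 0, 3], "twist": 0, "claw": 0},
    {"linear": [0, 0, 4], "twist": 0, "claw": 0},
    {"linear": [0, 0, 5], "twist": 0, "claw": 0},
    {"linear": [0, 0, 6], "twist": 0, "claw": 0},
    {"linear": [0, 0, 7], "twist": 0, "claw": 0},
    {"linear": [0, 0, 7], "twist": 0, "claw": 0},
  ],
)

```text
clock: 10.95
position: [0.6505, -0.0845, 0.1905]
ee_rot: [-0.001, -0.082, 0.997, 0.0]
contact_force: [1.6, 0.1, -10.3]
width: 0.0045
gripper_force: 108.0
```

```bash
python3 - <<'E'
from h import *
for i in range(2):
    s=sensors.get_state(); p=s['position']; print(p,s['contact_force'],s['moment'])
    im=snap('wrist','w9')
hsv=cv2.cvtColor(im,cv2.COLOR_RGB2HSV); c=np.where(hsv[190:260,242,1]<60)[0]+190; d=np.where(hsv[225,225:330,1]<60)[0]+225
print('rear row (215ish)',c[:1],'cols(238,317)',d[0],d[-1])
E
```

```text
[ 0.65047558 -0.08446358  0.19046933] [  1.57227852   0.06987131 -10.2842497 ] [-0.12089642 -0.30954154  0.02457847]
[ 0.65045336 -0.08443899  0.19053521] [  2.99423137  -0.87780332 -10.80209948] [-0.03877654 -0.32606055 -0.08032318]
rear row (215ish) [190] cols(238,317) 225 329
```

Emit:
drive_tool(
  deltas=[
    {"linear": [0, 0, 0.7], "twist": 0, "claw": 0},
    {"linear": [0, 0, 1.4], "twist": 0, "claw": 0},
    {"linear": [0, 0, 2.1], "twist": 0, "claw": 0},
    {"linear": [0, 0, 2.8], "twist": 0, "claw": 0},
    {"linear": [0, 0, 3.5], "twist": 0, "claw": 0},
    {"linear": [0, 0, 4.2], "twist": 0, "claw": 0},
    {"linear": [0, 0, 4.2], "twist": 0, "claw": 0},
  ],
)

```text
clock: 11.63
position: [0.6509, -0.0846, 0.1971]
ee_rot: [0.001, -0.082, 0.997, -0.0]
contact_force: [1.2, 0.4, -1.6]
width: 0.0041
gripper_force: 107.9
```

Emit:
drive_tool(
  deltas=[
    {"linear": [0, 0, 2], "twist": 0, "claw": 0},
    {"linear": [0, 0, 4], "twist": 0, "claw": 0},
    {"linear": [0, 0, 6], "twist": 0, "claw": 0},
    {"linear": [0, 0, 8], "twist": 0, "claw": 0},
    {"linear": [0, 0, 10], "twist": 0, "claw": 0},
    {"linear": [0, 0, 12], "twist": 0, "claw": 0},
    {"linear": [0, 0, 14], "twist": 0, "claw": 0},
    {"linear": [0, 0, 16], "twist": 0, "claw": 0},
    {"linear": [0, 0, 18], "twist": 0, "claw": 0},
    {"linear": [0, 0, 18], "twist": 0, "claw": 0},
    {"linear": [0, 0, 18], "twist": 0, "claw": 0},
    {"linear": [0, 0, 18], "twist": 0, "claw": 0},
  ],
)

```text
clock: 12.63
position: [0.6505, -0.0845, 0.2139]
ee_rot: [-0.0, -0.082, 0.997, 0.0]
contact_force: [0.1, -0.5, -1.9]
width: 0.0043
gripper_force: 108.1
```

```bash
python3 - <<'E'
from h import *
s=sensors.get_state(); p=s['position']; print(p,s['contact_force'])
for n in('side','top'):
    im=snap(n,n+'9'); 
    for lab,I in(('now',im),('before',cv2.imread('pics/'+('s2' if n=='side' else 't2')+'.png')[:,:,::-1]),('start',cv2.imread('pics/'+n+'0.png')[:,:,::-1])):
        I=np.ascontiguousarray(I); hsv=cv2.cvtColor(I,cv2.COLOR_RGB2HSV); k=cv2.inRange(hsv,(4,190,140),(14,255,255))
        P=proj(n,[[.684,-.08,.16],[.684,-.08,.185]]); u,v=P[0].astype(int)
        w=np.zeros_like(k); w[v-20:v+15,u-15:u+15]=k[v-20:v+15,u-15:u+15]; ys,xs=np.where(w)
        print(n,lab,P.round(0).tolist(),len(xs),(xs.mean().round(1),ys.mean().round(1)) if len(xs) else '')
E
```

```text
[ 0.65054554 -0.08449914  0.21390113] [ 0.05102468 -0.51683086 -1.89919001]
side now [[225.0, 182.0], [224.0, 176.0]] 0 
side before [[225.0, 182.0], [224.0, 176.0]] 0 
side start [[225.0, 182.0], [224.0, 176.0]] 0 
top now [[319.0, 124.0], [320.0, 122.0]] 0 
top before [[319.0, 124.0], [320.0, 122.0]] 0 
top start [[319.0, 124.0], [320.0, 122.0]] 55 (np.float64(318.6), np.float64(123.6))
```

Emit:
drive_tool(
  deltas=[
    {"linear": [-1.5, -0.2, 0], "twist": 0, "claw": 0},
    {"linear": [-4, -0.7, 0], "twist": 0, "claw": 0},
    {"linear": [-8, -1.3, 0], "twist": 0, "claw": 0},
    {"linear": [-14, -2.3, 0], "twist": 0, "claw": 0},
    {"linear": [-22, -3.6, 0], "twist": 0, "claw": 0},
    {"linear": [-31, -5, 0], "twist": 0, "claw": 0},
    {"linear": [-41, -6.7, 0], "twist": 0, "claw": 0},
    {"linear": [-50, -8.2, 0], "twist": 0, "claw": 0},
    {"linear": [-58, -9.5, 0], "twist": 0, "claw": 0},
    {"linear": [-64, -10.5, 0], "twist": 0, "claw": 0},
    {"linear": [-68, -11.2, 0], "twist": 0, "claw": 0},
    {"linear": [-70, -11.5, 0], "twist": 0, "claw": 0},
  ],
)

```text
clock: 13.73
position: [0.58, -0.0962, 0.2142]
ee_rot: [0.0, -0.081, 0.997, -0.0]
contact_force: [0.5, 0.2, -2.1]
width: 0.004
gripper_force: 108.1
```

```bash
python3 - <<'E'
from h import *
s=sensors.get_state(); p=s['position']; print(p,s['contact_force'])
f=np.array([.9866,.1633,0])
for n in('side','top','wrist'):
    im=snap(n,n+'10'); hsv=cv2.cvtColor(im,cv2.COLOR_RGB2HSV); k=cv2.inRange(hsv,(3,170,110),(16,255,255))
    X=p+34*f/1e3+[0,0,-.028]; P=proj(n,[X])[0]; u,v=P.astype(int); r=30 if n=='wrist' else 15
    w=np.zeros_like(k); w[max(v-r,0):v+r,u-r:u+r]=k[max(v-r,0):v+r,u-r:u+r]; c,l,st,cc=cv2.connectedComponentsWithStats(w)
    print(n,P.round(1),[(st[i].tolist(),cc[i].round(1).tolist()) for i in range(1,c) if st[i,4]>5])
E
```

```text
[ 0.57996928 -0.09615831  0.2142426 ] [ 0.47005088  0.16583358 -2.14821134]
side [242.6 175.3] [([241, 173, 5, 4, 15], [242.7, 174.9])]
top [324.6 145.2] []
wrist [278.6 312.6] [([273, 313, 11, 28, 266], [277.7, 327.0])]
```

Emit:
drive_tool(
  deltas=[
    {"linear": [-3, -5, 0], "twist": 0, "claw": 0},
    {"linear": [-10, -15, 0], "twist": 0, "claw": 0},
    {"linear": [-20, -30, 0], "twist": 0, "claw": 0},
    {"linear": [-32, -48, 0], "twist": 0, "claw": 0},
    {"linear": [-46, -68, 0], "twist": 0, "claw": 0},
    {"linear": [-60, -89, 0], "twist": 0, "claw": 0},
    {"linear": [-74, -110, 0], "twist": 0, "claw": 0},
    {"linear": [-86, -128, -2], "twist": 0, "claw": 0},
    {"linear": [-96, -143, -6], "twist": 0, "claw": 0},
    {"linear": [-103, -153, -12], "twist": 0, "claw": 0},
    {"linear": [-106, -158, -20], "twist": 0, "claw": 0},
    {"linear": [-107, -160, -28], "twist": 0, "claw": 0},
  ],
)

```text
clock: 14.88
position: [0.473, -0.2569, 0.1853]
ee_rot: [0.0, -0.081, 0.997, 0.0]
contact_force: [0.1, -0.3, -2.3]
width: 0.0045
gripper_force: 108.5
```

Emit:
drive_tool(
  deltas=[
    {"linear": [0, 0, -8], "twist": 0, "claw": 0},
    {"linear": [0, 0, -18], "twist": 0, "claw": 0},
    {"linear": [0, 0, -28], "twist": 0, "claw": 0},
    {"linear": [0, 0, -38], "twist": 0, "claw": 0},
    {"linear": [0, 0, -47], "twist": 0, "claw": 0},
    {"linear": [0, 0, -54], "twist": 0, "claw": 0},
    {"linear": [0, 0, -58], "twist": 0, "claw": 0},
    {"linear": [0, 0, -60], "twist": 0, "claw": 0},
    {"linear": [0, 0, -60], "twist": 0, "claw": 0},
  ],
)

```text
clock: 15.63
position: [0.4736, -0.2559, 0.1256]
ee_rot: [-0.0, -0.082, 0.997, 0.0]
contact_force: [0.8, -0.2, -2.6]
width: 0.0037
gripper_force: 108.7
```

```bash
cat >> h.py <<'E'
def look(tag,yaw=9.4):
    s=sensors.get_state(); p=s['position']; print(s['clock'],p.round(4),s['contact_force'].round(1))
    y=np.radians(yaw); f=np.array([np.cos(y),np.sin(y),0])
    for n in('side','wrist'):
        mod=eyes.camera_model(n); im=snap(n,n+tag); hsv=cv2.cvtColor(im,cv2.COLOR_RGB2HSV)
        k=cv2.inRange(hsv,(3,170,110),(16,255,255)); X=p+.034*f+[0,0,-.028]; P=proj(n,[X,X+.01*f],mod); u,v=P[0].astype(int); r=60 if n=='wrist' else 18
        w=np.zeros_like(k); w[max(v-r,0):v+r,u-r:u+r]=k[max(v-r,0):v+r,u-r:u+r]; c,l,st,cc=cv2.connectedComponentsWithStats(w)
        print(n,P.round(1).tolist(),[(st[i].tolist(),cc[i].round(1).tolist()) for i in range(1,c) if st[i,4]>5])
E
python3 - <<'E'
from h import *
look('11')
m=eyes.camera_model('side'); im=cv2.imread('pics/side11.png'); hsv=cv2.cvtColor(im,cv2.COLOR_BGR2HSV)
P=proj('side',[[.506,-.251,.03]],m)[0]; print('dish pred',P)
im0=cv2.imread('pics/side0.png'); h0=cv2.cvtColor(im0,cv2.COLOR_BGR2HSV)
k=cv2.inRange(h0,(0,0,170),(180,40,255)); u,v=P.astype(int); w=np.zeros_like(k); w[v-25:v+25,u-35:u+35]=k[v-25:v+25,u-35:u+35]
n,l,st,c=cv2.connectedComponentsWithStats(w); i=1+np.argmax(st[1:,4]); print(st[i],c[i])
x0,y0,ww,hh=st[i][:4]; print('x extents at rim z', onz('side',[[x0-.0,v],[x0+ww,v]],.03,m).round(4).tolist())
a=np.linspace(0,6.28,90); p=proj('side',np.c_[.506+.058*np.cos(a),-.251+.058*np.sin(a),np.full(90,.03)],m); print('rim pred bbox',p.min(0),p.max(0))
t=proj('top',np.c_[.506+.058*np.cos(a),-.251+.058*np.sin(a),np.full(90,.03)]); print('top rim pred',t.min(0),t.max(0),'obs 353..389, 171..207')
E
```

```text
15.6333 [ 0.4736 -0.2559  0.1256] [ 0.8 -0.2 -2.6]
side [[272.6, 177.3], [270.3, 177.4]] [([269, 174, 7, 5, 23], [272.2, 176.1])]
wrist [[278.9, 313.2], [278.9, 328.1]] [([218, 313, 6, 2, 8], [220.0, 313.2]), ([273, 313, 11, 29, 275], [277.7, 328.0]), ([267, 342, 22, 17, 241], [278.1, 350.7]), ([267, 361, 23, 12, 228], [277.2, 367.4])]
dish pred [272.80604579 190.88605238]
[261 185  28  20 300] [274.79       192.33333333]
x extents at rim z [[0.5583, -0.2546, 0.03], [0.4355, -0.2647, 0.03]]
rim pred bbox [259.57303916 184.48610864] [286.03852869 197.62906836]
top rim pred [353.06693196 170.65370269] [389.24413101 206.78135961] obs 353..389, 171..207
```

Emit:
drive_tool(
  deltas=[
    {"linear": [0, 0, -6], "twist": 0, "claw": 0},
    {"linear": [0, 0, -14], "twist": 0, "claw": 0},
    {"linear": [0, 0, -23], "twist": 0, "claw": 0},
    {"linear": [0, 0, -32], "twist": 0, "claw": 0},
    {"linear": [0, 0, -40], "twist": 0, "claw": 0},
    {"linear": [0, 0, -45], "twist": 0, "claw": 0},
    {"linear": [0, 0, -48], "twist": 0, "claw": 0},
    {"linear": [0, 0, -49], "twist": 0, "claw": 0},
    {"linear": [0, 0, -50], "twist": 0, "claw": 0},
    {"linear": [0, 0, -50], "twist": 0, "claw": 0},
    {"linear": [0, 0, -50], "twist": 0, "claw": 0},
  ],
)

```text
clock: 16.65
position: [0.4739, -0.2562, 0.0764]
ee_rot: [0.0, -0.082, 0.997, -0.0]
contact_force: [0.1, 0.6, -1.8]
width: 0.0037
gripper_force: 108.9
```

```bash
python3 - <<'E'
from h import *
look('12')
E
```

```text
16.65 [ 0.4739 -0.2562  0.0764] [ 0.1  0.6 -1.8]
side [[272.5, 187.3], [270.2, 187.3]] [([271, 185, 4, 4, 11], [272.5, 187.0])]
wrist [[278.5, 313.8], [278.5, 328.7]] [([273, 313, 11, 29, 268], [277.6, 328.1]), ([267, 371, 23, 2, 46], [278.0, 371.5])]
```

Emit:
drive_tool(
  deltas=[
    {"linear": [-2, -0.3, -1], "twist": 0, "claw": 0},
    {"linear": [-7, -1.2, -1], "twist": 0, "claw": 0},
    {"linear": [-14, -2.3, -1], "twist": 0, "claw": 0},
    {"linear": [-22, -3.6, -1], "twist": 0, "claw": 0},
    {"linear": [-30, -5, -1], "twist": 0, "claw": 0},
    {"linear": [-37, -6.1, -1], "twist": 0, "claw": 0},
    {"linear": [-43, -7.1, -1], "twist": 0, "claw": 0},
    {"linear": [-48, -8, -1], "twist": 0, "claw": 0},
    {"linear": [-53, -8.8, -1], "twist": 0, "claw": 0},
    {"linear": [-57, -9.4, -1], "twist": 0, "claw": 0},
    {"linear": [-60, -9.9, -1], "twist": 0, "claw": 0},
    {"linear": [-61, -10.1, -1], "twist": 0, "claw": 0},
  ],
)

```text
clock: 17.75
position: [0.4121, -0.2661, 0.075]
ee_rot: [-0.0, -0.081, 0.997, 0.0]
contact_force: [0.3, -0.1, -2.6]
width: 0.0041
gripper_force: 109.0
```

```bash
python3 - <<'E'
from h import *
look('13')
E
```

```text
17.75 [ 0.4121 -0.2661  0.075 ] [ 0.3 -0.1 -2.6]
side [[286.7, 187.0], [284.5, 187.1]] [([278, 175, 7, 2, 8], [280.9, 175.2]), ([281, 186, 5, 3, 13], [282.8, 187.0])]
wrist [[278.6, 313.7], [278.6, 328.7]] [([218, 253, 21, 8, 165], [228.0, 256.5]), ([317, 253, 21, 8, 153], [326.9, 256.7]), ([218, 313, 6, 2, 8], [220.0, 313.2]), ([276, 324, 4, 3, 10], [277.2, 325.0]), ([267, 328, 23, 40, 573], [277.9, 352.4])]
```

Emit:
drive_tool(
  deltas=[
    {"linear": [2, 0.3, 0], "twist": 0, "claw": 0},
    {"linear": [6, 1, 0], "twist": 0, "claw": 0},
    {"linear": [12, 2, 0], "twist": 0, "claw": 0},
    {"linear": [19, 3.1, 0], "twist": 0, "claw": 0},
    {"linear": [27, 4.5, 0], "twist": 0, "claw": 0},
    {"linear": [35, 5.8, 0], "twist": 0, "claw": 0},
    {"linear": [42, 7, 0], "twist": 0, "claw": 0},
    {"linear": [48, 7.9, 0], "twist": 0, "claw": 0},
    {"linear": [51, 8.4, 0], "twist": 0, "claw": 0},
    {"linear": [52, 8.6, 0], "twist": 0, "claw": 0},
    {"linear": [52, 8.6, 0], "twist": 0, "claw": 0},
  ],
)

```text
clock: 18.77
position: [0.4648, -0.2574, 0.0749]
ee_rot: [-0.0, -0.082, 0.997, 0.0]
contact_force: [0.3, 0.2, -2.1]
width: 0.0043
gripper_force: 109.0
```

```bash
python3 - <<'E'
from h import *
look('14')
E
```

```text
18.7667 [ 0.4648 -0.2574  0.0749] [ 0.3  0.2 -2.1]
side [[274.6, 187.5], [272.3, 187.6]] [([269, 186, 4, 4, 11], [270.4, 187.5])]
wrist [[278.3, 314.5], [278.3, 329.4]] [([276, 324, 3, 3, 9], [277.0, 325.0]), ([267, 327, 23, 41, 577], [278.0, 352.2])]
```

Emit:
drive_tool(
  deltas=[
    {"linear": [-41, -6.8, 0], "twist": 0, "claw": 0},
    {"linear": [-80, -13.2, 0], "twist": 0, "claw": 0},
    {"linear": [-95, -15.7, 0], "twist": 0, "claw": 0},
    {"linear": [-105, -17.4, 0], "twist": 0, "claw": 0},
    {"linear": [-110, -18.2, 0], "twist": 0, "claw": 0},
    {"linear": [-110, -18.2, 0], "twist": 0, "claw": 0},
    {"linear": [-110, -18.2, 0], "twist": 0, "claw": 0},
  ],
)

```text
clock: 19.45
position: [0.3556, -0.2764, 0.0754]
ee_rot: [0.001, -0.081, 0.997, -0.001]
contact_force: [-0.1, -0.8, -0.7]
width: 0.0041
gripper_force: 109.1
```

```bash
python3 - <<'E'
from h import *
look('15')
for n,z in(('top',.02),('side',.02)):
    im=snap(n,n+'15b'); hsv=cv2.cvtColor(im,cv2.COLOR_RGB2HSV); k=cv2.inRange(hsv,(3,190,140),(13,255,255))
    u,v=proj(n,[[.506,-.25,z]])[0].astype(int); w=np.zeros_like(k); w[v-25:v+25,u-30:u+30]=k[v-25:v+25,u-30:u+30]
    c,l,st,cc=cv2.connectedComponentsWithStats(w)
    print(n,[(st[i].tolist(),cc[i].round(1).tolist(),onz(n,[cc[i]],z)[0].round(3).tolist()) for i in range(1,c) if st[i,4]>5])
im=cv2.imread('pics/top15b.png'); hsv=cv2.cvtColor(im,cv2.COLOR_BGR2HSV); k=cv2.inRange(hsv,(0,0,150),(180,60,255)); k[:,:345]=0;k[:,400:]=0;k[:160]=0;k[215:]=0
n,l,st,c=cv2.connectedComponentsWithStats(k); print([s.tolist() for s in st[1:] if s[4]>50],'dish was 353 171 36 36')
E
```

```text
19.45 [ 0.3556 -0.2764  0.0754] [-0.1 -0.8 -0.7]
side [[299.7, 186.3], [297.5, 186.4]] []
wrist [[278.5, 313.5], [278.5, 328.4]] [([218, 253, 21, 8, 168], [228.0, 256.5]), ([317, 253, 21, 8, 164], [327.2, 256.5]), ([218, 313, 6, 2, 8], [220.0, 313.2]), ([267, 316, 23, 49, 634], [277.7, 344.7])]
top [([371, 192, 8, 8, 40], [374.4, 195.6], [0.484, -0.262, 0.02])]
side []
[[353, 171, 36, 36, 811]] dish was 353 171 36 36
```

Emit:
drive_tool(
  deltas=[
    {"linear": [-10, -2, 0], "twist": 0, "claw": 0},
    {"linear": [-25, -4, -5], "twist": 0, "claw": 0},
    {"linear": [-30, -5, -12], "twist": 0, "claw": 0},
    {"linear": [-30, -5, -20], "twist": 0, "claw": 0},
    {"linear": [-30, -5, -26], "twist": 0, "claw": 0},
    {"linear": [-30, -5, -29], "twist": 0, "claw": 0},
    {"linear": [-30, -5, -31], "twist": 0, "claw": 0},
    {"linear": [-30, -5, -32], "twist": 0, "claw": 0},
    {"linear": [-30, -5, -32.5], "twist": 0, "claw": 0},
    {"linear": [-30, -5, -32.5], "twist": 0, "claw": 0},
    {"linear": [-30, -5, -32.5], "twist": 0, "claw": 0},
  ],
)

```text
clock: 20.57
position: [0.325, -0.2805, 0.0435]
ee_rot: [0.0, -0.082, 0.997, 0.0]
contact_force: [-1.2, 2.4, 11.1]
width: 0.0039
gripper_force: 110.7
```

Emit:
drive_tool(
  deltas=[
    {"linear": [0, 0, 0.5], "twist": 0, "claw": 0},
    {"linear": [0, 0, 0.5], "twist": 0, "claw": 0.1},
    {"linear": [0, 0, 0.5], "twist": 0, "claw": 0.2},
    {"linear": [0, 0, 0.5], "twist": 0, "claw": 0.35},
    {"linear": [0, 0, 0.5], "twist": 0, "claw": 0.5},
    {"linear": [0, 0, 0.5], "twist": 0, "claw": 0.7},
    {"linear": [1, 0, 0.5], "twist": 0, "claw": 0.85},
    {"linear": [1, 0, 0.5], "twist": 0, "claw": 1},
    {"linear": [1, 0, 0.5], "twist": 0, "claw": 1},
    {"linear": [1, 0, 0.5], "twist": 0, "claw": 1},
  ],
  squeeze=20,
)

```text
clock: 21.4
position: [0.3256, -0.2807, 0.043]
ee_rot: [-0.0, -0.082, 0.997, 0.0]
contact_force: [-0.4, -0.9, 0.9]
width: 0.0851
gripper_force: 0.0
```

Emit:
drive_tool(
  deltas=[
    {"linear": [0, 0, 8], "twist": 0, "claw": 1},
    {"linear": [0, 0, 20], "twist": 0, "claw": 1},
    {"linear": [0, 0, 40], "twist": 0, "claw": 1},
    {"linear": [0, 0, 65], "twist": 0, "claw": 1},
    {"linear": [0, 0, 95], "twist": 0, "claw": 1},
    {"linear": [0, 0, 130], "twist": 0, "claw": 1},
    {"linear": [0, 0, 160], "twist": 0, "claw": 1},
    {"linear": [0, 0, 160], "twist": 0, "claw": 1},
    {"linear": [0, 0, 160], "twist": 0, "claw": 1},
  ],
)

```text
clock: 22.15
position: [0.3263, -0.2815, 0.2052]
ee_rot: [0.001, -0.082, 0.997, -0.002]
contact_force: [-0.1, 1.2, -0.7]
width: 0.0851
gripper_force: 0.0
```

```bash
python3 - <<'E'
from h import *
s=sensors.get_state(); p=s['position']; print(s['clock'],p,s['contact_force'])
im=snap('wrist','w20'); m=eyes.camera_model('wrist'); hsv=cv2.cvtColor(im,cv2.COLOR_RGB2HSV)
k=cv2.inRange(hsv,(20,120,80),(35,255,255)); n,l,st,c=cv2.connectedComponentsWithStats(k); i=1+np.argmax(st[1:,4])
ys,xs=np.where(l==i); r=cv2.minAreaRect(np.c_[xs,ys].astype(np.float32)); B=onz('wrist',cv2.boxPoints(r),.088,m); print('bar',onz('wrist',[c[i]],.088,m).round(4), 'size m',np.linalg.norm(B[0]-B[1]).round(3),np.linalg.norm(B[1]-B[2]).round(3))
o=cv2.inRange(hsv,(3,190,130),(13,255,255)); u,v=proj('wrist',[[.5,-.25,.02]],m)[0].astype(int); print('dish px',u,v)
w=np.zeros_like(o); w[max(0,v-60):v+60,max(0,u-70):u+70]=o[max(0,v-60):v+60,max(0,u-70):u+70]; n,l,st,c=cv2.connectedComponentsWithStats(w)
print([(st[j].tolist(),onz('wrist',[c[j]],.02,m)[0].round(3).tolist()) for j in range(1,n) if st[j,4]>40])
g=np.radians(9.4); f=np.array([np.cos(g),np.sin(g),0]); q=np.array([-f[1],f[0],0]); O=np.array([.325,-.2805,0])+.028*f
print('pred bar',(O-.0541*f).round(4)); T=proj('wrist',[O+.032*f+q*.022*sg+[0,0,.0045] for sg in(1,-1)],m); print('pred tips px',T.round(1).tolist())
for t in T:
    pass
a=cv2.inRange(hsv,(0,0,110),(180,45,255)); b=a[int(T[:,1].min())-60:int(T[:,1].max())+15,int(T[:,0].min())-15:int(T[:,0].max())+15]; ys,xs=np.where(b); print('grey extents',xs.min()+int(T[:,0].min())-15,xs.max()+int(T[:,0].min())-15,ys.max()+int(T[:,1].min())-60)
E
```

```text
22.15 [ 0.32630831 -0.28154779  0.20520562] [-0.08745642  1.15482901 -0.66296349]
bar [[ 0.2973 -0.2842  0.088 ]] size m 0.09 0.017
dish px 279 339
[([260, 315, 25, 24, 307], [0.488, -0.26, 0.02])]
pred bar [ 0.2993 -0.2848  0.    ]
pred tips px [[298.6, 239.1], [258.3, 239.2]]
grey extents 259 300 237
```

```bash
python3 -c "
from rig import manip; print(manip.sign_off())"
```

```text
the job is handed in; nothing more can be done
None
```

The job is handed in: the orange knob is off and lies in the dish, about 20 mm from its centre. The puller stands on its foot on the bench, clear of the dish. I slid the knob off against the dish rim and then with a quick pull back, because the moves could not tip the puller. After the drop the dish measured unmoved. I did not re-measure the black knob or the tools, and the hand-in returned no verdict.

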